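# Transfer a field radio station from generator to mains at the changeover switch

### The job

Take the radio station off the generator and put it on the mains at the grey distribution box: push the load breaker (the wide toggle in the middle of the row) off, towards the robot; then push the long changeover lever from its far stop past the click in the middle all the way to its second stop, nearest the robot; then push the load breaker back on, away from the robot. The load breaker must be off whenever the changeover lever is between its stops. Leave the two narrow breakers on, and do not lift, shift or tip any of the things lying about.

Things in the scene. Friction and masses are not known exactly. Their poses are not given: they have to be found in the camera images.
- board: Grey plastic distribution box lying on its back on a plywood base 240 x 320 x 15 mm, fixed to the table. Origin: centre of the base's underside; z up, x away from the robot (turned up to 0.45 rad either way), y left. The box is 200 (x) by 290 (y) mm, its cover 92 mm above the table, with a raised band (x -45 to 45, y -128 to 128 mm) 100 mm above the table.
- row (a point): Centre of the row of module fronts along the box's y, on top (104 mm above the table); the fronts are 45 mm long in x. The handles stick up from them and pivot about a line along y 6 mm below this point. Handle centres from here in y: changeover lever +79 mm, load breaker -26, narrow breakers -87.5 and -105 mm. Only the screwdriver and tape stand on the cover besides.
- changeover (a joint): Changeover lever, black. 0: first stop, leaning 0.66 rad away from the robot (box +x), generator; 0.66: upright, click in the middle, off; 1.32: second stop, leaning 0.66 rad towards the robot (box -x), mains. Springy detents hold it at each; about 0.3 N m carries it over (6 to 8 N at the bar, more nearer the pivot); past each hump it snaps on by itself.
- changeover_bar (a point): Axis of the cross bar at the top of the changeover lever, middle of its length: bar 46 mm long along the box's y, 12 mm thick, 46 mm from the pivot; below it a paddle 36 mm wide and 8 mm thick runs down to the pivot. The bar is about 134 mm above the table at either stop, 144 mm in the middle. Moves with the lever.
- load_breaker (a joint): Load breaker: black two-pole toggle handle, hinged about the same line. 0: on (as at the start), leaning 0.56 rad away from the robot (box +x); 1.12: off, leaning 0.56 rad towards the robot (box -x). Snaps over by itself a little past upright; about 0.1 N m (5 to 8 N) is needed.
- load_breaker_tip (a point): Top middle of the load breaker's handle, 26 mm from the pivot, 120 mm above the table; the handle is 33 mm wide along the box's y and 8 mm thick. Moves with the handle.
- left_narrow_breaker (a joint): The nearer to the load breaker of two narrow single-pole toggles (14.5 mm wide, 26 mm from pivot to top), at the right-hand end of the row. 0: on (as at the start; leaning away from the robot), 1.12: off. To be left alone.
- right_narrow_breaker (a joint): The last narrow toggle of the row, same as its neighbour. To be left alone.
- screwdriver_grip (a point): Loose screwdriver, 110 mm long, lying on the cover between the changeover lever and the cover's near edge, along the box's y; this point is in its red handle. To be left alone.
- tape_center (a point): Loose roll of black tape, 50 mm across, 18 mm high, lying on the cover's far right corner; its centre. To be left alone.
- flask_center (a point): Loose steel vacuum flask, 82 mm across, 257 mm tall, standing on the table; its centre. To be left alone.
- water_center (a point): Loose clear water bottle, 64 mm across, 200 mm tall, standing on the table; its centre. To be left alone.
- mug_center (a point): Loose white mug, 82 mm across, 92 mm tall; its centre. To be left alone.
- microphone_center (a point): Loose desk microphone, base 150 x 100 x 22 mm, about 210 mm tall; centre of the base. To be left alone.
- logbook_center (a point): Loose logbook, 210 x 150 x 14 mm, lying on the table; its centre. To be left alone.

How it is judged:
On the way, in this order (a step that is already met when the one before it is completed fails the run):
1. the load breaker is off, the changeover lever still at its first stop (value of joint load_breaker above 0.95 rad and value of joint changeover below 0.25 rad), for 0.2 s.
2. the changeover lever is at its second stop, the load breaker still off (value of joint changeover above 1.22 rad and value of joint load_breaker above 0.95 rad), for 0.2 s.
3. the load breaker is on again, the lever at its second stop (value of joint load_breaker below 0.17 rad and value of joint changeover above 1.22 rad), for 0.2 s.
At the end, for the whole second after the job is handed in: The changeover lever rests at its second stop (joint above 1.22 of 1.32 rad), the load breaker is on (joint below 0.17 of 1.12 rad), both narrow breakers are still on (below 0.17 rad), the handles at rest (all of step 3 and value of joint each of left_narrow_breaker, right_narrow_breaker below 0.17 rad and velocity of joint changeover between -0.1 and 0.1 rad/s and velocity of joint load_breaker between -0.1 and 0.1 rad/s); the robot touches nothing.
It fails at once if the changeover lever is between its stops (0.3 to 1.1 rad) while the load breaker is on (below 0.6 rad) (value of joint load_breaker below 0.6 rad and value of joint changeover between 0.3 and 1.1 rad).
It fails at once if a narrow breaker is switched off (above 0.6 rad) (value of joint any of left_narrow_breaker, right_narrow_breaker above 0.6 rad).
It fails at once if a loose bystander is lifted or shifted by more than 25 mm (distance of any of screwdriver_grip, tape_center, flask_center, water_center, mug_center, microphone_center, logbook_center from where it was at the start of the episode above 0.025 m).
It fails at once if the flask, water bottle, mug or microphone is tipped by more than 0.4 rad (angle between any of flask_center, water_center, mug_center, microphone_center's own z axis and vertical above 0.4 rad).
It also fails if it takes over 48 s, if anything falls off the work surface, if the arm or the gripper's body presses on something with over 40 N, if the wrist force passes 120 N, or if a joint passes its speed limit or range.

### The arm

A 7-joint arm with a two-finger parallel gripper is mounted at the origin on the work surface. World frame = base frame: x ahead of the robot, y to its left, z up, the work surface at z = 0. Lengths are in m, angles in rad, forces in N, time in s.
With the tool pointing down it reaches from about 0.4 to 0.75 m from the base axis. Payload 19.5 kg.
Tool frame: the origin (TCP) lies at the very end of the fingers, on their centre line; the grasp point (between the pads) lies 19 mm behind it; z points along the fingers, y is the line along which they close (so a half turn about z gives the same grasp; the last joint's range is limited). The gripper opens to 85 mm and grips with 20 to 120 N. Pads are 22 mm wide; open, the fingers measure 114 mm over their backs; the gripper's body (76 mm by 85 mm) begins 54 mm behind the grasp point. The pads swing forward as they close: fully open they stand 13 mm farther back than shut.
Start: joints at [1.136, 0.707, -0.028, 1.485, 0.022, 0.951, -0.075], TCP at [0.22, -0.531, 0.231] pointing down, gripper open.
Joint ranges: [-2.71, 2.71], [-0.32, 2.16], [-1.57, 1.52], [0, 2.45], [-1.46, 4.6], [0, 2.02], [-2.83, 2.83]. Speed limits (rad/s): [1.89, 1.89, 2.57, 2.57, 3.01, 3.01, 3.01].

### API

Orientations are given as a 3x3 rotation matrix whose columns are the frame's x, y, z axes.
In Python, from bench import ctrl, snapshot, get_calibration gives the robot as it stands.
- The arm moves only by the shell command python3 -m handwheel 'ROWS' [OPENING]. ROWS is JSON, a list of rows, each an object of numbers: "x", "y", "z": the shift along the tool's x, y, z in mm; "rx", "ry", "rz": the turn, a rotation vector about the tool's x, y, z in degrees. A call has 1 to 20 rows; each row is the pose to reach, as a shift and turn from the pose commanded when the call began, along the tool's axes at that moment; what a row does not reach only later rows make up. A row lasts 1/8 s, in which the tool goes at most 62.5 mm and 10.7 degrees, less where a joint would pass 70% of its speed; a pose out of reach is approached as far as the arm can. A call with a gripper value outside its range is refused whole. OPENING is the opening, from 0 (shut) to 1 (fully open), set as the call begins (- or left out, the last holds). The fingers move at their own pace and stop on an object; the grip force is fixed at half the most. Time passes only in rows, so rows that repeat a pose let the fingers close. It gives the time, the measured TCP pose, the force, the opening and the grip force at its end, in the units of the state.
- ctrl.get_state(): the state, without advancing time (a new reading comes with each control period).
- snapshot(name): name is "scene" or "top"; returns the picture (480x640x3 uint8, red, green, blue); there is no depth.
- get_calibration(name): a dict with "K" (3x3 intrinsics, pixels), "dist" ([k1, k2, p1, p2, k3] as OpenCV has them; the pictures are not rectified), "position" and "orientation" of the camera in the world. Camera axes: x right, y down, z forward; pixel columns grow to the right and rows downward; lengths in m; the calibration is good to about 2 mm. A picture is of the moment at which its call begins. get_calibration takes no time and is no camera call.
- ctrl.job_done(): hands the job in; it is judged then, once.
The state is a dict: "clock": time; "joints": joint angles; "qvel": joint speeds; "joint_efforts": joint torques, N m; "eef_pos": TCP position; "ee_rot": TCP orientation; "contact_force": force on the tool from outside, world axes, zero at the start; "ft_torque": the same for the moment, N m; "gripper_width": finger opening in m; "gripper_force": force on a finger pad.
Only numpy, scipy, OpenCV 4.12 (cv2) and the standard library are available. Lean on these libraries where they do the work, as an engineer would, in place of code of your own. Each camera call takes 0.05 s, during which the arm holds its last target. There are 200 camera calls.

## Working session

There is one attempt and no reset: what is moved stays moved. The work goes in short steps, Python scripts to look and compute and a shell command to move; the robot and the scene stay as the last step left them, time stands still between calls to the robot, and variables do not carry over. Pictures are saved under pics/ and viewed, at most 10 in all, crops included, and the job is handed in when it is done.

```bash
mkdir -p pics; python3 - <<'E'
from bench import ctrl, snapshot, get_calibration
import cv2
for n in("scene","top"):
    cv2.imwrite(f"pics/{n}0.png",snapshot(n)[:,:,::-1]); c=get_calibration(n); print(n,c)
s=ctrl.get_state(); print(s["clock"],s["eef_pos"],s["ee_rot"],s["contact_force"])
E
```

```text
scene {'K': array([[474.93060194,   0.        , 320.31751877],
       [  0.        , 474.93060194, 234.93961138],
       [  0.        ,   0.        ,   1.        ]]), 'dist': array([-0.11843008,  0.        ,  0.        ,  0.        ,  0.        ]), 'position': array([ 0.99337787, -0.41931297,  1.0457467 ]), 'orientation': array([[ 0.68412266,  0.61382165, -0.39395326],
       [ 0.72929245, -0.58340704,  0.35744754],
       [-0.01042606, -0.53184511, -0.84677747]])}
top {'K': array([[519.80988003,   0.        , 315.37514363],
       [  0.        , 519.80988003, 238.32085436],
       [  0.        ,   0.        ,   1.        ]]), 'dist': array([-0.00213677,  0.        ,  0.        ,  0.        ,  0.        ]), 'position': array([ 0.41481319, -0.01101606,  1.32867827]), 'orientation': array([[-0.02719417, -0.99410348,  0.10497027],
       [-0.99949701,  0.02875418,  0.01337657],
       [-0.01631603, -0.1045537 , -0.99438539]])}
0.1 [ 0.21998987 -0.53099148  0.23089369] [[ 9.23850912e-01  3.82752260e-01 -4.46600516e-04]
 [ 3.82752514e-01 -9.23850494e-01  8.82330586e-04]
 [-7.48780807e-05 -9.86079387e-04 -9.99999511e-01]] [ 0.62544197 -0.68732323  0.59942591]
```

View pics/scene0.png

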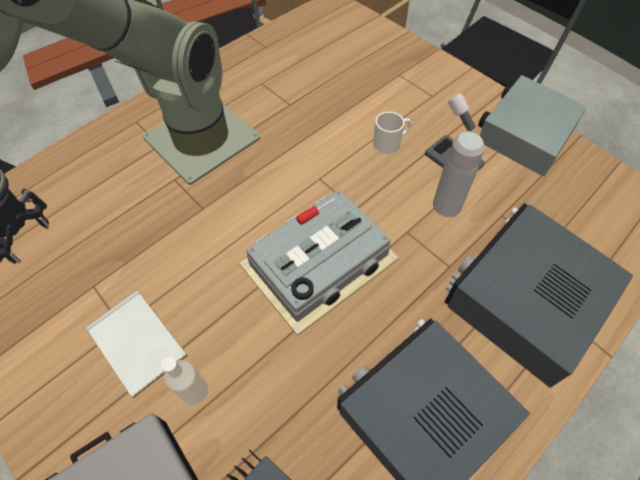

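View pics/top0.png

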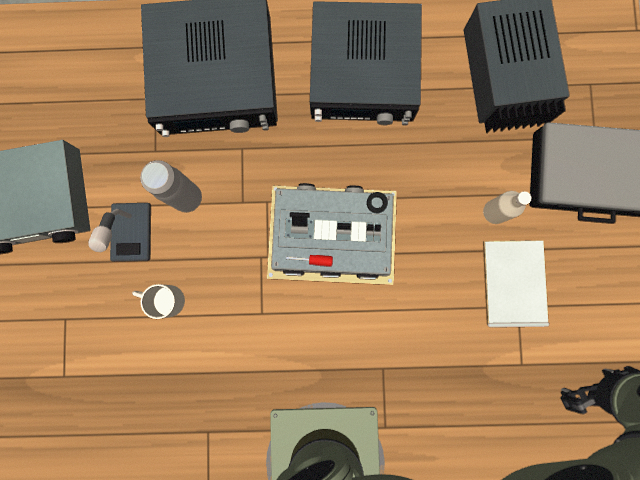

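The top view shows the box at about (334,235), with the changeover at (300,220), the load breaker at (344,227), the screwdriver at (320,260) and the tape at (377,202). The other loose things are well clear of the box.

```bash
cat > h.py <<'E'
import numpy as np, cv2
from bench import ctrl, snapshot, get_calibration
def ray(n,px,z):
    c=get_calibration(n); u=cv2.undistortPoints(np.float64(px).reshape(-1,1,2),c["K"],c["dist"]).reshape(-1,2)
    d=np.c_[u,np.ones(len(u))]@c["orientation"].T; p=c["position"]
    return p+d*((z-p[2])/d[:,2])[:,None]
def proj(n,P):
    c=get_calibration(n); R=c["orientation"].T
    return cv2.projectPoints(np.float64(P).reshape(-1,1,3),cv2.Rodrigues(R)[0],-R@c["position"],c["K"],c["dist"])[0].reshape(-1,2)
E
python3 - <<'E'
from h import *
im=cv2.imread("pics/top0.png")
h=cv2.cvtColor(im,cv2.COLOR_BGR2HSV)
print("corner hsv",[h[y,x].tolist() for x,y in((334,188),(271,240),(395,240),(334,281),(250,240),(420,240),(300,240),(335,228))])
w=((h[:,:,1]<15)&(h[:,:,2]>190)).astype(np.uint8); w[:200]=0;w[255:]=0;w[:,:280]=0;w[:,395:]=0
P=np.argwhere(w)[:,::-1].astype(np.float32); r=cv2.minAreaRect(P); print(r)
# grey box+ply hull: distance from wood
B=ray("top",[(273,184.5),(397,191),(393,284),(268,278)],0.015); print(B, B.mean(0))
e=(B[0]+B[3]-B[1]-B[2])[:2]; print("yaw from y axis",np.arctan2(-e[0],e[1])); e=(B[0]+B[1]-B[2]-B[3])[:2];print(np.arctan2(e[1],e[0]))
c=im[170:295,255:410]; cv2.imwrite("pics/c.png",cv2.resize(c,None,fx=5,fy=4.8*125/125*5/4.8*0.96,interpolation=cv2.INTER_CUBIC)[:600,:800])
E
```

```text
corner hsv [[18, 116, 217], [23, 92, 231], [14, 144, 138], [20, 101, 227], [15, 135, 204], [15, 139, 193], [82, 17, 168], [30, 8, 255]]
((339.79180908203125, 230.1645965576172), (50.93637466430664, 18.42698097229004), 2.862405300140381)
[[ 0.69583726  0.11187078  0.015     ]
 [ 0.66919183 -0.20552308  0.015     ]
 [ 0.43250057 -0.18516681  0.015     ]
 [ 0.45623993  0.12898802  0.015     ]] [ 0.5634424  -0.03745778  0.015     ]
yaw from y axis -0.07961112487119645
-0.0785164147683383
```

View pics/c.png

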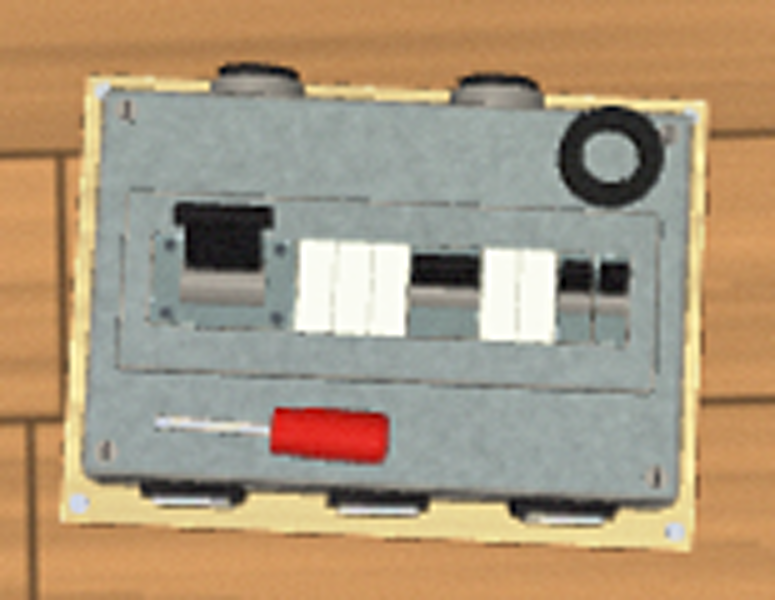

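The crop shows the bar at crop (223,213), the load breaker tip at (445,262), the white fronts centred at (352,287) and (518,297), and the screwdriver between y 405 and 465.

```bash
python3 - <<'E'
from h import *
f=lambda x,y:(255+x/5,170+y/4.8)
r=ray("top",[f(352,287),f(518,297)],.104)
bar=ray("top",[f(223,213)],.136)[0]; lb=ray("top",[f(446,258)],.120)[0]
t=-.079; ex=np.array([np.cos(t),np.sin(t)]); ey=np.array([-ex[1],ex[0]])
B=np.array([.5634,-.0375])
for n,p in (("r1",r[0]),("r2",r[1]),("bar",bar),("lb",lb),("sd",ray("top",[f(330,435)],.1)[0]),("sdtop",ray("top",[f(330,405)],.1)[0]),("tape",ray("top",[f(610,157)],.11)[0])):
    d=p[:2]-B; print(n,p,d@ex,d@ey)
d=r[1]-r[0]; print(np.arctan2(d[0],-d[1]))
d=get_calibration("top"); 
E
```

```text
r1 [ 0.56374695 -0.01887383  0.104     ] -0.0011240684953326633 0.01859545703165891
r2 [ 0.55648262 -0.0973388   0.104     ] -0.002173459417364611 -0.060198073435600345
bar [0.5976095  0.04009381 0.136     ] 0.027979266954538395 0.08005154638550395
lb [ 0.57476905 -0.06321242  0.12      ] 0.01336275906068605 -0.024735000505095493
sd [ 0.4910891  -0.00634905  0.1       ] -0.07454374195819664 0.025347171345344425
sdtop [ 0.5059039  -0.00676888  0.1       ] -0.059742009759663386 0.02609780404136752
tape [ 0.62408175 -0.14295657  0.11      ] 0.0688148984882339 -0.10033878992180259
-0.09231744975786041
```

```bash
python3 -m handwheel '[{"x":20,"y":-11,"rz":1},{"x":60,"y":-32,"rz":3},{"x":105,"y":-57,"rz":5},{"x":150,"y":-81,"rz":8},{"x":195,"y":-106,"rz":10},{"x":240,"y":-130,"rz":12},{"x":285,"y":-154,"rz":15},{"x":330,"y":-179,"rz":17},{"x":375,"y":-203,"rz":19},{"x":420,"y":-228,"rz":22},{"x":460,"y":-249,"z":10,"rz":24},{"x":495,"y":-268,"z":25,"rz":26},{"x":515,"y":-279,"z":38,"rz":27},{"x":525,"y":-284,"z":46,"rz":27},{"x":527,"y":-285,"z":51,"rz":27},{"x":527,"y":-285,"z":51,"rz":27},{"x":527,"y":-285,"z":51,"rz":27}]' 0
python3 - <<'E'
from h import *
im=snapshot("scene")[:,:,::-1]; cv2.imwrite("pics/s1.png",cv2.resize(im[170:340,220:420],None,fx=3.5,fy=3.5))
s=ctrl.get_state(); print(s["clock"],s["eef_pos"],s["ee_rot"])
E
```

```text
0.15 [ 0.22000469 -0.53102521  0.2309496 ] [[ 9.23849536e-01  3.82755667e-01 -3.65392960e-04]
 [ 3.82755839e-01 -9.23849228e-01  7.56082873e-04]
 [-4.81729989e-05 -8.38363101e-04 -9.99999647e-01]]validation failed for argument at $[0]...
```

View pics/s1.png

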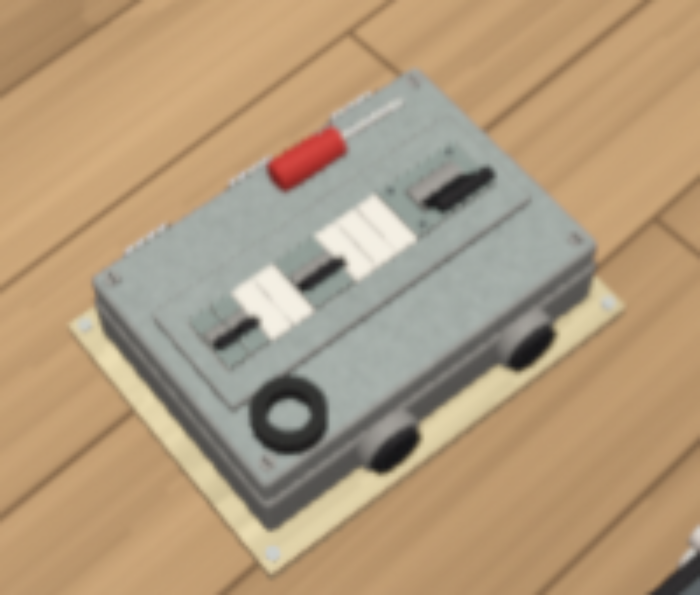

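The picture shows the box untouched, because the call was refused. Each row probably needs all six keys.

```bash
python3 -m handwheel '[{"x":20,"y":-11,"z":0,"rx":0,"ry":0,"rz":1},{"x":60,"y":-32,"z":0,"rx":0,"ry":0,"rz":3},{"x":105,"y":-57,"z":0,"rx":0,"ry":0,"rz":5},{"x":150,"y":-81,"z":0,"rx":0,"ry":0,"rz":8},{"x":195,"y":-106,"z":0,"rx":0,"ry":0,"rz":10},{"x":240,"y":-130,"z":0,"rx":0,"ry":0,"rz":12},{"x":285,"y":-154,"z":0,"rx":0,"ry":0,"rz":15},{"x":330,"y":-179,"z":0,"rx":0,"ry":0,"rz":17},{"x":375,"y":-203,"z":0,"rx":0,"ry":0,"rz":19},{"x":420,"y":-228,"z":0,"rx":0,"ry":0,"rz":22},{"x":460,"y":-249,"z":10,"rx":0,"ry":0,"rz":24},{"x":495,"y":-268,"z":25,"rx":0,"ry":0,"rz":26},{"x":515,"y":-279,"z":38,"rx":0,"ry":0,"rz":27},{"x":525,"y":-284,"z":46,"rx":0,"ry":0,"rz":27},{"x":527,"y":-285,"z":51,"rx":0,"ry":0,"rz":27},{"x":527,"y":-285,"z":51,"rx":0,"ry":0,"rz":27},{"x":527,"y":-285,"z":51,"rx":0,"ry":0,"rz":27}]' 0
python3 - <<'E'
from h import *
im=snapshot("scene")[:,:,::-1]; cv2.imwrite("pics/s2.png",cv2.resize(im[170:340,220:420],None,fx=3.5,fy=3.5))
s=ctrl.get_state(); print(s["clock"],s["eef_pos"],s["ee_rot"],s["gripper_width"],s["contact_force"])
E
```

```text
clock: 2.28
eef_pos: [0.5977, -0.067, 0.1808]
ee_rot: [[0.997, -0.079, 0.0], [-0.079, -0.997, -0.0], [0.0, 0.0, -1.0]]
contact_force: [0.9, 0.5, 0.4]
gripper_width: 0.0003
gripper_force: 0.0
2.325 [ 0.59777445 -0.06687241  0.18081156] [[ 9.96864668e-01 -7.91234455e-02  5.60695276e-04]
 [-7.91233940e-02 -9.96864823e-01 -1.13429767e-04]
 [ 5.67912351e-04  6.87100137e-05 -9.99999836e-01]] 5.623808559550509e-05 [-0.0985243  -0.309061    0.20209229]
```

View pics/s2.png

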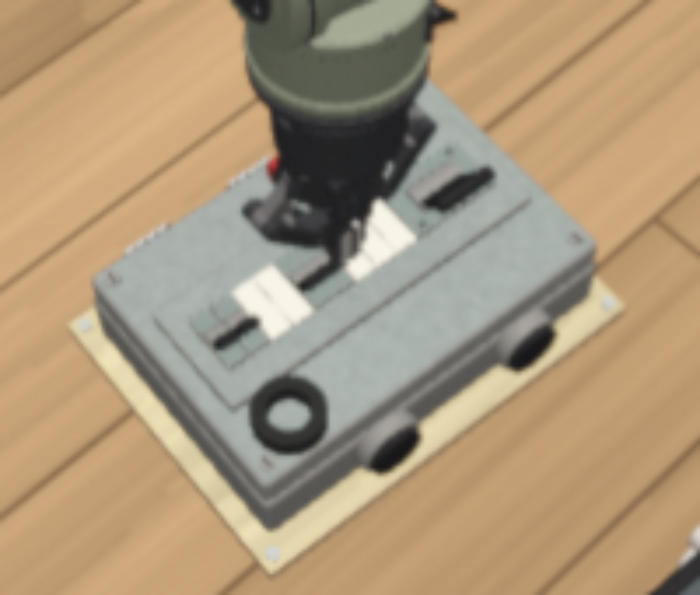

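The picture shows the shut fingers just above and behind the load breaker, clear of everything else. Next I descend behind it and push it towards the robot.

```bash
python3 -m handwheel '[{"x":2,"y":0,"z":20,"rx":0,"ry":0,"rz":0},{"x":2,"y":0,"z":45,"rx":0,"ry":0,"rz":0},{"x":2,"y":0,"z":62,"rx":0,"ry":0,"rz":0},{"x":2,"y":0,"z":68,"rx":0,"ry":0,"rz":0},{"x":2,"y":0,"z":68,"rx":0,"ry":0,"rz":0},{"x":-3,"y":0,"z":68,"rx":0,"ry":0,"rz":0},{"x":-8,"y":0,"z":68,"rx":0,"ry":0,"rz":0},{"x":-13,"y":0,"z":68,"rx":0,"ry":0,"rz":0},{"x":-18,"y":0,"z":68,"rx":0,"ry":0,"rz":0},{"x":-23,"y":0,"z":68,"rx":0,"ry":0,"rz":0},{"x":-28,"y":0,"z":68,"rx":0,"ry":0,"rz":0},{"x":-31,"y":0,"z":68,"rx":0,"ry":0,"rz":0},{"x":-31,"y":0,"z":68,"rx":0,"ry":0,"rz":0}]' 0
python3 -m handwheel '[{"x":10,"y":0,"z":0,"rx":0,"ry":0,"rz":0},{"x":30,"y":0,"z":-15,"rx":0,"ry":0,"rz":0},{"x":45,"y":-30,"z":-50,"rx":0,"ry":0,"rz":0},{"x":50,"y":-70,"z":-68,"rx":0,"ry":0,"rz":0},{"x":50,"y":-104,"z":-68,"rx":0,"ry":0,"rz":0},{"x":50,"y":-104,"z":-68,"rx":0,"ry":0,"rz":0},{"x":50,"y":-104,"z":-68,"rx":0,"ry":0,"rz":0}]' 0
python3 - <<'E'
from h import *
a=snapshot("top")[:,:,::-1];im=snapshot("scene")[:,:,::-1]; cv2.imwrite("pics/s3.png",np.hstack([cv2.resize(im[190:290,270:400],(390,300)),cv2.resize(a[170:295,255:410],(390,300))]))
E
```

```text
clock: 3.95
eef_pos: [0.5667, -0.0637, 0.1123]
ee_rot: [[0.997, -0.078, -0.0], [-0.078, -0.997, 0.0], [-0.0, -0.0, -1.0]]
contact_force: [0.3, 0.3, -0.1]
gripper_width: 0.0003
gripper_force: 0.0
clock: 4.82
eef_pos: [0.6249, 0.0352, 0.1802]
ee_rot: [[0.997, -0.079, -0.0], [-0.079, -0.997, -0.001], [-0.0, 0.001, -1.0]]
contact_force: [0.6, -0.1, -0.4]
gripper_width: 0.0001
gripper_force: 0.0
```

View pics/s3.png

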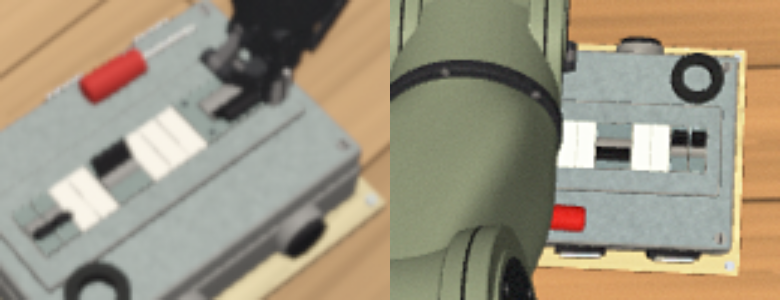

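The picture shows the load breaker leaning towards the robot (off), the narrow breakers still on, and the gripper behind the lever. Now the lever.

```bash
python3 -m handwheel '[{"x":2,"y":0,"z":25,"rx":0,"ry":0,"rz":0},{"x":2,"y":-2,"z":46,"rx":0,"ry":0,"rz":0},{"x":2,"y":-2,"z":52,"rx":0,"ry":0,"rz":0},{"x":-3,"y":-2,"z":52,"rx":0,"ry":0,"rz":0},{"x":-8,"y":-2,"z":52,"rx":0,"ry":0,"rz":0},{"x":-13,"y":-2,"z":52,"rx":0,"ry":0,"rz":0},{"x":-18,"y":-2,"z":52,"rx":0,"ry":0,"rz":0},{"x":-23,"y":-2,"z":52,"rx":0,"ry":0,"rz":0},{"x":-28,"y":-2,"z":52,"rx":0,"ry":0,"rz":0},{"x":-33,"y":-2,"z":52,"rx":0,"ry":0,"rz":0},{"x":-38,"y":-2,"z":52,"rx":0,"ry":0,"rz":0},{"x":-43,"y":-2,"z":52,"rx":0,"ry":0,"rz":0},{"x":-48,"y":-2,"z":52,"rx":0,"ry":0,"rz":0},{"x":-53,"y":-2,"z":52,"rx":0,"ry":0,"rz":0},{"x":-58,"y":-2,"z":52,"rx":0,"ry":0,"rz":0},{"x":-62,"y":-2,"z":52,"rx":0,"ry":0,"rz":0},{"x":-62,"y":-2,"z":52,"rx":0,"ry":0,"rz":0}]' 0
python3 -m handwheel '[{"x":10,"y":0,"z":0,"rx":0,"ry":0,"rz":0},{"x":10,"y":0,"z":-30,"rx":0,"ry":0,"rz":0},{"x":0,"y":30,"z":-52,"rx":0,"ry":0,"rz":0},{"x":-20,"y":70,"z":-52,"rx":0,"ry":0,"rz":0},{"x":-31,"y":106,"z":-52,"rx":0,"ry":0,"rz":0},{"x":-31,"y":106,"z":-52,"rx":0,"ry":0,"rz":0},{"x":-31,"y":106,"z":-52,"rx":0,"ry":0,"rz":0}]' 0
python3 - <<'E'
from h import *
a=snapshot("top")[:,:,::-1];im=snapshot("scene")[:,:,::-1]; cv2.imwrite("pics/s4.png",np.hstack([cv2.resize(im[190:290,270:400],(390,300)),cv2.resize(a[170:295,255:410],(390,300))]))
E
```

```text
clock: 7.05
eef_pos: [0.563, 0.0429, 0.1283]
ee_rot: [[0.997, -0.078, -0.0], [-0.078, -0.997, 0.0], [-0.0, -0.0, -1.0]]
contact_force: [0.3, 0.0, 0.2]
gripper_width: -0.0003
gripper_force: 0.0
clock: 7.92
eef_pos: [0.5248, -0.06, 0.1803]
ee_rot: [[0.997, -0.078, 0.0], [-0.078, -0.997, 0.0], [0.0, -0.0, -1.0]]
contact_force: [0.4, -0.6, -0.3]
gripper_width: -0.0001
gripper_force: 0.0
```

View pics/s4.png

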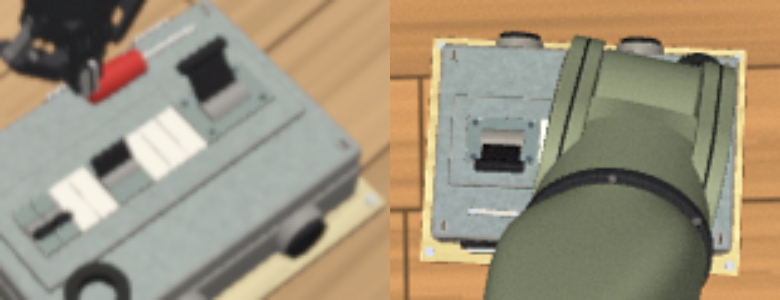

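The picture shows the lever leaning towards the robot at its second stop, about 28 mm from the pivot line, and the load breaker still off. Now I push the breaker back on from the near side.

```bash
python3 -m handwheel '[{"x":0,"y":2,"z":20,"rx":0,"ry":0,"rz":0},{"x":0,"y":2,"z":45,"rx":0,"ry":0,"rz":0},{"x":0,"y":2,"z":62,"rx":0,"ry":0,"rz":0},{"x":0,"y":2,"z":68,"rx":0,"ry":0,"rz":0},{"x":5,"y":2,"z":68,"rx":0,"ry":0,"rz":0},{"x":10,"y":2,"z":68,"rx":0,"ry":0,"rz":0},{"x":15,"y":2,"z":68,"rx":0,"ry":0,"rz":0},{"x":20,"y":2,"z":68,"rx":0,"ry":0,"rz":0},{"x":25,"y":2,"z":68,"rx":0,"ry":0,"rz":0},{"x":30,"y":2,"z":68,"rx":0,"ry":0,"rz":0},{"x":31,"y":2,"z":68,"rx":0,"ry":0,"rz":0},{"x":31,"y":2,"z":68,"rx":0,"ry":0,"rz":0}]' 0
python3 -m handwheel '[{"x":-12,"y":0,"z":0,"rx":0,"ry":0,"rz":0},{"x":-15,"y":0,"z":-30,"rx":0,"ry":0,"rz":0},{"x":-15,"y":0,"z":-70,"rx":0,"ry":0,"rz":0},{"x":-40,"y":0,"z":-110,"rx":0,"ry":0,"rz":0},{"x":-80,"y":0,"z":-140,"rx":0,"ry":0,"rz":0},{"x":-110,"y":0,"z":-150,"rx":0,"ry":0,"rz":0},{"x":-110,"y":0,"z":-150,"rx":0,"ry":0,"rz":0},{"x":-110,"y":0,"z":-150,"rx":0,"ry":0,"rz":0}]' 0
python3 - <<'E'
from h import *
a=snapshot("top")[:,:,::-1];im=snapshot("scene")[:,:,::-1]; cv2.imwrite("pics/s5.png",np.hstack([cv2.resize(im[190:290,270:400],(390,300)),cv2.resize(a[170:295,255:410],(390,300))]))
E
```

```text
clock: 9.52
eef_pos: [0.5549, -0.0648, 0.1123]
ee_rot: [[0.997, -0.078, 0.0], [-0.078, -0.997, 0.0], [0.0, -0.0, -1.0]]
contact_force: [0.1, 0.7, 0.4]
gripper_width: 0.0002
gripper_force: 0.0
clock: 10.52
eef_pos: [0.4456, -0.0561, 0.2622]
ee_rot: [[0.997, -0.078, 0.0], [-0.078, -0.997, 0.0], [0.0, -0.0, -1.0]]
contact_force: [-0.4, 0.8, 0.1]
gripper_width: 0.0
gripper_force: 0.0
```

View pics/s5.png

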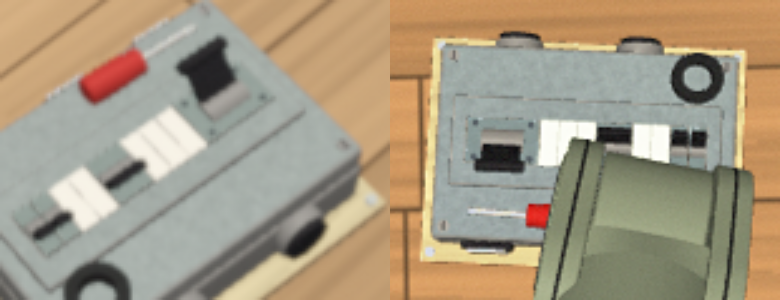

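The picture shows the load breaker on again, in line with the narrow ones, the lever at the second stop, the screwdriver and tape unmoved, and the arm clear.

```bash
python3 -c "
from bench import ctrl
print(ctrl.job_done())"
```

```text
the job is handed in; nothing more can be done
None
```

The station is on the mains: load breaker off, changeover lever to its second stop, load breaker back on. The last pictures show both narrow breakers still on and the screwdriver and tape unmoved; the job is handed in, but no verdict came back.

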